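# Check the butt end of a relief border tile on the edge gauge

## Task

Lift the clear dust cover off the edge gauge and set it down upright on the table. Then take the green glazed border tile from the ware board, lay it flat on the gauge bed, relief up and centred on the plunger, and press it squarely, without ramming it, against the sprung plunger until its end is hard against both stop studs. Keep pressing it home there so the dial can be read: the program finishes while still holding it; leave the other things where they are.

Things in the scene. Friction and masses are not known exactly. Their poses are not given: they have to be found in the camera images.
- gauge: Edge gauge, fixed. Flat steel bed 260 (x) x 130 (y) mm, top 20 mm above the origin (centre of its underside). +x runs along the bed away from the robot to the head: a stop bar (70 mm wide, 20 mm high, x 38 to 54 mm) with two stop studs and the sprung plunger between them, then a face-up dial, 25 mm high. The bed from x = -130 to +18 mm is clear, with a scribed centre line y = 0.
- stop_left: Left stop stud, domed steel, 10 mm in diameter, fixed; origin at its tip, which points to the gauge's -x. In the gauge's frame at x = 30, y = 22, z = 27.5 mm (7.5 mm above the bed).
- stop_right: Right stop stud, the same, at x = 30, y = -22, z = 27.5 mm in the gauge's frame.
- plunger_tip (a point): Rounded tip of the sprung plunger (7 mm in diameter), midway between the studs at y = 0, 7.5 mm above the bed. Free, it stands 12 mm in front of the stud tips (x = 18 mm in the gauge's frame) and is pressed along the gauge's +x.
- plunger (a joint): Travel of the plunger in m: 0 free, 0.011 to 0.012 with a tile end hard against both studs. It pushes back with 4 N at first touch and 7 N at the studs, more than the tile's own friction on the bed (2 to 3 N): let go, the tile is pushed back. Steady pushing with about 15 N along the gauge's +x keeps it firmly home.
- cover: Loose clear plastic dust cover with a blue rim, open below, on the gauge bed over the whole head: 126 (x) x 84 (y) x 45 mm high, 0.14 kg; origin at the centre of its underside. Only 2 to 6 mm of play around the head: lift it straight up 45 mm before moving aside. The table left (+y) of the near half of the bed is bare for 140 mm.
- cover_knob (a point): Middle of the cover's black round knob, 24 mm in diameter and 26 mm high, on the centre of its top; 58 mm above the cover's underside, 13 mm above its flat top.
- tile_mid (a point): Centre of the green glazed relief border tile: 96 (x) x 64 (y) x 15 mm thick, flat sides, its vine relief rises 2 to 3 mm above the top; about 0.2 kg, loose; z up through the relief, x along its length. This point is 7.5 mm above its underside. Either short end may go to the plunger. It lies flat on the ware board, its long side pointing roughly away from the robot.
- tile: The same green tile; origin at the centre of its underside.
- ware_board: Plywood board lying on the table (fixed), 150 (x) x 270 (y) x 12 mm thick, origin at the centre of its underside; the green tile and a bisque tile lie on it side by side, at least 50 mm apart, either one on the left.
- bisque_tile: Unglazed off-white tile of the same size on the ware board, not to be disturbed; origin at the centre of its underside.
- bowl: Loose pink plastic bowl, rim 200 mm across, 75 mm high, not to be disturbed; origin at the centre of its underside.
- glaze_jar: Loose amber glaze jar with a white cap, 54 mm in diameter, 70 mm high, not to be disturbed; origin at the centre of its underside.
- setting_plate: Loose steel setting plate of the gauge, 96 x 64 x 15 mm, not to be disturbed; origin at the centre of its underside.
- brush: Loose brush with a wooden handle lying on the table on the left, not to be disturbed.
- modelling_stick: Loose wooden modelling stick, 190 mm long, lying on the table nearest the robot, not to be disturbed.
- slip_cup: Loose white plastic cup, 70 mm across, 50 mm high, not to be disturbed; origin at the centre of its underside.

How it is judged (in metres and radians):
On the way, in this order (a step that is already met when the one before it is completed fails the run):
1. the dust cover is off the gauge and set down upright on the table, let go (height (world z) of cover below 0.006 m and angle between cover's own z axis and vertical below 0.1 rad and contact force between the fingers and cover below 0.1 N and linear speed of cover below 0.02 m/s), for 0.3 s.
2. the green tile is pressed hard against both stop studs, the plunger pushed in (value of joint plunger above 0.0105 m and contact force between tile and stop_left above 0.5 N and contact force between tile and stop_right above 0.5 N and contact force between the fingers and tile above 1 N), for 0.3 s.
At the end, for the whole second after the job is handed in: Arm still presses the green tile (over 1 N): flat on the bed, relief up, square (3 deg), centred on the plunger within 8 mm, over 0.5 N on each stud, plunger in by over 10.5 mm, at rest. The cover stands upright on the table, let go. Nothing else moved over 20 mm (all of step 1 and all of step 2 and y of tile_mid in the frame of gauge between -0.008 and 0.008 m and x of tile_mid in the frame of gauge between -0.0205 and -0.0155 m and height (world z) of tile_mid between 0.0255 and 0.03 m and angle between tile_mid's own z axis and vertical below 0.05 rad and angle between the x axis of tile and the x axis of gauge, either way round below 0.06 rad and linear speed of tile below 0.01 m/s); the arm keeps its last pose, push and grip.
It fails at once if the tile is rammed against the studs (over 40 N on one) (contact force between tile and stop_left above 40 N or contact force between tile and stop_right above 40 N).
It fails at once if another thing is disturbed (moved more than 20 mm) (distance of any of bisque_tile, bowl, glaze_jar, setting_plate, brush, modelling_stick, slip_cup from where it was at the start of the episode above 0.02 m).
It also fails if it takes over 72 s, if anything falls off the work surface, if the arm or the gripper's body presses on something with over 40 N, if the wrist force passes 120 N, or if a joint passes its speed limit or range.

## Robot

A 6-joint arm with a two-finger parallel gripper is mounted at the origin on the work surface. World frame = base frame: x ahead of the robot, y to its left, z up, the work surface at z = 0. Lengths are in mm, angles in rad, forces in N, time in s.
With the tool pointing down it reaches from about 350 to 875 mm from the base axis. Payload 4.2 kg.
Tool frame: the origin (TCP) lies midway between the tips of the shut fingers; the grasp point (between the pads) lies 19 mm behind it; z points along the fingers, y is the line along which they close (so a half turn about z gives the same grasp; the last joint's range is limited). The gripper opens to 85 mm and grips with 20 to 120 N. Pads are 22 mm wide; open, the fingers measure 114 mm over their backs; the gripper's body (76 mm by 85 mm) begins 54 mm behind the grasp point. The pads swing forward as they close: fully open they stand 13 mm farther back than shut.
Start: joints at [-1.087, 0.385, 0.008, 0, -1.194, -0.259], TCP at [139.337, -609.249, 194.812] pointing down, gripper open.
Joint ranges: [-3.14, 3.14], [-1.21, 2.06], [-1.07, 1.41], [-3.16, 2.05], [-2.99, -0.16], [-3.1, 3.1]. Speed limits (rad/s): [2.79, 2.79, 3.14, 3.14, 3.14, 3.14].

## Interface

Orientations are given as a unit quaternion [x, y, z, w].
In Python, from bench import arm, eyes, nets gives the robot as it stands.
- The arm moves only by the tool apply_moves, never from a script. Its arguments are lists of equal length, an entry for each row: "delta_rot": the turn, a rotation vector about the tool's x, y, z as a fraction of full scale, a list of three; "xyz": the shift along the tool's x, y, z as a fraction of full scale, a list of three; "hand": the gripper command: -1 is fully open, 1 is shut, values between are in proportion. In form: {"delta_rot": [[ax, ay, az], ...], "xyz": [[dx, dy, dz], ...], "hand": [hand, ...]}. A call has 1 to 20 rows; each row shifts and turns the commanded pose from where the row before left it, along the tool's axes as they then stand; what a row does not reach is not made up. Full scale, the value 1, is 0.025 m for a shift and 6 degrees for a turn. A row lasts 1/12 s, in which the tool goes at most 41.7 mm and 7.16 degrees, less where a joint would pass 70% of its speed; a pose out of reach is approached as far as the arm can. A call with a number of a shift or a turn outside -1 to 1 is refused whole. A call with a gripper value outside its range is refused whole. The fingers move at their own pace and stop on an object; the grip force is fixed at half the most. Time passes only in rows, so rows that do not move let the fingers close. It gives the time, the measured TCP pose, the force, the opening and the grip force at its end, in the units of the state.
- arm.read_state(): the state, without advancing time (a new reading comes with each control period).
- eyes.get_image(name): name is "scene" or "top" or "wrist"; returns a dict with "frame" (480x640x3 uint8, red, green, blue), "range_z" (480x640 float32, mm along the optical axis (not along the pixel's ray), 0 where there is no reading), "camera_matrix" (3x3 intrinsics, pixels), "R" (3x3) and "t" (3): a world point X has camera coordinates R X + t; the wrist camera has in their place "hand_eye" (4x4, takes a point from camera to tool coordinates, whose origin is the TCP and whose axes are the flange's). Camera axes: x right, y down, z forward; pixel columns grow to the right and rows downward; lengths in mm; the calibration is good to about 2 mm. A picture is of the moment at which its call begins: read the wrist's pose just before it.
- arm.job_done(): hands the job in; it is judged then, once.
Trained networks look in a picture, given as the dict that the camera call returned (one of the last four; its "shot" number tells which), for a name from the list of things; names that differ only in an ending like _2 or _b are one class to them, and where a whole thing is asked for, a point or a joint stands for the part that bears it (a point fixed in the world has none). Each returns a list of dicts, best first, with "score" (0 to 1); they miss things now and then, are a little off and sometimes report something else, mostly with a low value. They report only what shows in the picture. A call takes as long as a camera call.
- nets.look_for(name, picture): "bbox" ([left, top, right, bottom] in pixels, round what is visible of it).
- nets.masks_of(name, picture): "region" (480x640 bool, what is visible of it) and "bbox" ([left, top, right, bottom] in pixels, round what is visible of it).
The state is a dict: "clock": time; "joints": joint angles; "joint_vel": joint speeds; "joint_efforts": joint torques, N m; "position": TCP position; "ee_rot": TCP orientation; "contact_force": force on the tool from outside, world axes, zero at the start; "wrist_torque": the same for the moment, N m; "gripper_width": finger opening in mm; "grasp_force": force on a finger pad.
Only numpy, scipy, OpenCV 4.12 (cv2) and the standard library are available. Lean on these libraries where they do the work, as an engineer would, in place of code of your own. Each camera call takes 0.05 s, during which the arm holds its last target. There are 200 camera calls.

## Working session

There is one attempt and no reset: what is moved stays moved. The work goes in short steps, Python scripts to look and compute and a tool call to move; the robot and the scene stay as the last step left them, time stands still between calls to the robot, and variables do not carry over. Pictures are saved under pics/ and viewed, at most 10 in all, crops included, and the job is handed in when it is done.

Besides the shell and the picture viewer there is one more tool, called after "Emit:" by a JSON object that holds its "name" and its "arguments". apply_moves: Moves the arm, as the interface text tells. Its arguments: {"type":"object","properties":{"delta_rot":{"type":"array"},"xyz":{"type":"array"},"hand":{"type":"array"}},"required":["delta_rot","xyz","hand"]}

```bash
mkdir -p pics
cat > h.py <<'E'
import numpy as np, cv2
from scipy.spatial.transform import Rotation as Ro
from bench import arm, eyes, nets
def cloud(p, st=None):
    K=p["camera_matrix"]; z=p["range_z"].astype(float)
    v,u=np.mgrid[:480,:640]
    c=np.stack([(u-K[0,2])/K[0,0]*z,(v-K[1,2])/K[1,1]*z,z],-1)
    if "R" in p: w=(c-np.array(p["t"]))@np.array(p["R"])
    else:
        H=np.array(p["hand_eye"]); w=c@H[:3,:3].T+H[:3,3]
        w=w@Ro.from_quat(st["ee_rot"]).as_matrix().T+np.array(st["position"])
    w[z<=0]=np.nan
    return w
def save(p,n): cv2.imwrite(f"pics/{n}.png",cv2.cvtColor(p["frame"],cv2.COLOR_RGB2BGR))
def rect(pts):
    r=cv2.minAreaRect(pts[:,:2].astype(np.float32)); return r
E
cat > a.py <<'E'
from h import *
s=arm.read_state(); print({k:np.round(v,3) for k,v in s.items()})
p=eyes.get_image("top"); save(p,"top"); W=cloud(p)
for n in ["gauge","cover","cover_knob","tile","ware_board","bisque_tile","bowl","glaze_jar","setting_plate","brush","modelling_stick","slip_cup"]:
    for m in nets.masks_of(n,p)[:2]:
        q=W[m["region"]]; q=q[~np.isnan(q[:,0])]
        if len(q)<5: print(n,"few");continue
        zt=np.percentile(q[:,2],[5,50,95])
        print(n,round(m["score"],2),m["bbox"],"med",np.median(q,0).round(),"z",zt.round(),"rect",np.round(np.hstack([*map(np.atleast_1d,rect(q))]),1))
q=eyes.get_image("scene"); save(q,"scene")
E
python3 a.py
```

```text
{'clock': np.float64(0.0), 'joints': array([-1.087e+00,  3.860e-01,  7.000e-03, -1.000e-03, -1.194e+00,
       -2.590e-01]), 'joint_vel': array([ 0.001, -0.   ,  0.001,  0.   ,  0.001, -0.001]), 'joint_efforts': array([-0.0000e+00, -3.9229e+01,  1.8840e+01,  4.1860e+00, -5.0000e-03,
       -0.0000e+00]), 'position': array([ 139.191, -608.603,  193.666]), 'ee_rot': array([-0.112,  0.994,  0.001, -0.   ]), 'contact_force': array([0.615, 0.407, 0.249]), 'wrist_torque': array([-0.032,  0.013,  0.012]), 'grasp_force': np.float64(0.0), 'gripper_width': np.float64(85.267)}
gauge 0.7 [272.4, 203.1, 352.7, 316.1] med [494.  62.  19.] z [16. 19. 23.] rect [536.2  77.6 258.5 134.2  14.6]
gauge 0.18 [398.4, 226.3, 516.9, 294.0] med [ 525. -261.   11.] z [ 7. 11. 15.] rect [ 532.7 -264.2  276.2  156.    88.9]
cover 0.73 [284.6, 193.1, 328.8, 258.3] med [600.  95.  64.] z [37. 64. 70.] rect [614.4  97.8 150.8  90.4  14. ]
cover_knob 0.85 [280.9, 193.0, 328.6, 255.3] med [601.  95.  64.] z [57. 64. 70.] rect [615.3  97.8 146.6  88.5  16.4]
tile 0.66 [469.4, 238.3, 499.9, 279.5] med [ 526. -325.   2
[... 463 characters left out ...]
1, 200.7] med [ 696. -126.   67.] z [12. 67. 72.] rect [ 715.7 -127.1   47.9   76.5   89.7]
setting_plate 0.76 [229.1, 145.2, 273.9, 187.3] med [767. 229.  14.] z [ 8. 14. 18.] rect [769.6 228.7  98.4  66.9  35.7]
brush 0.96 [131.5, 229.4, 162.7, 315.5] med [515. 472.  17.] z [ 0. 17. 21.] rect [500.2 474.7 208.1  50.5  15.3]
modelling_stick 0.83 [393.1, 334.0, 472.3, 346.6] med [ 343. -201.    8.] z [ 3.  8. 12.] rect [ 342.5 -196.   188.7   12.    86. ]
modelling_stick 0.19 [129.4, 228.6, 162.7, 316.1] med [516. 472.  17.] z [-1. 17. 21.] rect [501.2 471.1 208.6  48.5  20.2]
slip_cup 0.97 [152.7, 192.3, 182.9, 219.0] med [664. 426.  22.] z [ 2. 22. 50.] rect [659.  419.   68.4  65.9  46.4]
```

View pics/top.png

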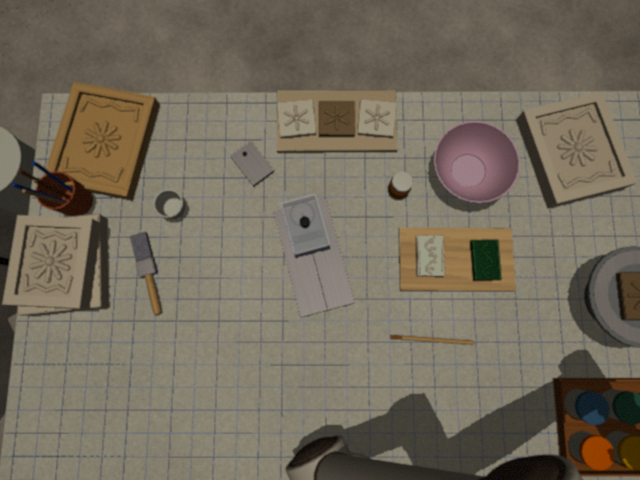

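View pics/scene.png

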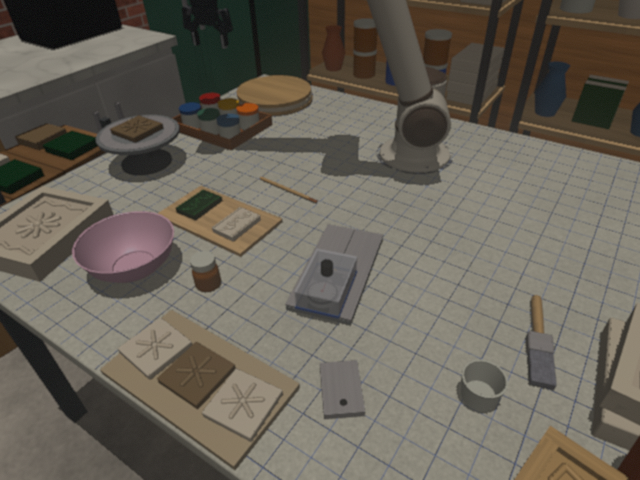

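The top view shows the cover with its black knob at about pixel (305,222), on a gauge yawed about 15°. The green tile is at about (486,260) on the right of the board, beside the bisque tile at (430,256). The table left of the near half of the bed is bare. I'll move above the knob.

Emit:
{"name": "apply_moves", "arguments": {"delta_rot": [[0, 0, 0], [0, 0, 0], [0, 0, 0], [0, 0, 0], [0, 0, 0], [0, 0, 0], [0, 0, 0], [0, 0, 0], [0, 0, 0], [0, 0, 0], [0, 0, 0], [0, 0, 0], [0, 0, 0], [0, 0, 0], [0, 0, 0], [0, 0, 0], [0, 0, 0], [0, 0, 0], [0, 0, 0], [0, 0, 0]], "xyz": [[-0.9, 0.86, -0.08], [-0.9, 0.86, -0.08], [-0.9, 0.86, -0.08], [-0.9, 0.86, -0.08], [-0.9, 0.86, -0.08], [-0.9, 0.86, -0.08], [-0.9, 0.86, -0.08], [-0.9, 0.86, -0.08], [-0.9, 0.86, -0.08], [-0.9, 0.86, -0.08], [-0.9, 0.86, -0.08], [-0.9, 0.86, -0.08], [-0.9, 0.86, -0.08], [-0.9, 0.86, -0.08], [-0.9, 0.86, -0.08], [-0.9, 0.86, -0.08], [-0.9, 0.86, -0.08], [-0.9, 0.86, -0.08], [-0.9, 0.86, -0.08], [-0.9, 0.86, -0.08]], "hand": [-1, -1, -1, -1, -1, -1, -1, -1, -1, -1, -1, -1, -1, -1, -1, -1, -1, -1, -1, -1]}}

```text
clock: 2.37
position: [482.8, -88.3, 235.3]
ee_rot: [-0.112, 0.994, -0.0, 0.0]
contact_force: [0.7, -0.8, 0.3]
gripper_width: 85.5
grasp_force: 0.0
```

Emit:
{"name": "apply_moves", "arguments": {"delta_rot": [[0, 0, 0], [0, 0, 0], [0, 0, 0], [0, 0, 0], [0, 0, 0], [0, 0, 0], [0, 0, 0], [0, 0, 0]], "xyz": [[-0.9, 0.86, -0.1], [-0.9, 0.86, -0.1], [-0.9, 0.86, -0.1], [-0.9, 0.86, -0.1], [-0.8, 0.8, -0.1], [-0.4, 0.6, -0.1], [0, 0, 0], [0, 0, 0]], "hand": [-1, -1, -1, -1, -1, -1, -1, -1]}}

```text
clock: 3.03
position: [571.9, 55.5, 249.6]
ee_rot: [-0.113, 0.994, -0.0, -0.0]
contact_force: [-0.3, -1.0, -0.4]
gripper_width: 85.1
grasp_force: 0.0
```

```bash
cat > b.py <<'E'
from h import *
import sys
s=arm.read_state(); p=eyes.get_image("wrist"); save(p,sys.argv[1]); W=cloud(p,s); np.save("W.npy",W)
print("pos",np.round(s["position"],1),"clock",s["clock"])
R=Ro.from_quat(s["ee_rot"]).as_matrix(); print("tx",R[:,0].round(4),"tz",R[:,2].round(3),"yaw",np.degrees(np.arctan2(-R[1,0],-R[0,0])).round(2),s["contact_force"],s["gripper_width"])
for n in sys.argv[2:]:
    for m in nets.masks_of(n,p)[:2]:
        g=m["region"]; q=W[g]; q=q[~np.isnan(q[:,0])]
        print(n,round(m["score"],2),np.round(m["bbox"]),"med",np.median(q,0).round(1),"z",np.percentile(q[:,2],[2,50,98]).round(),"rect",np.round(np.hstack([*map(np.atleast_1d,rect(q))]),1))
        for lo,hi in [(14,24),(24,34),(34,60),(60,70),(80,97)]:
            k=q[(q[:,2]>lo)&(q[:,2]<hi)]
            if len(k)>50: print("  z",lo,hi,len(k),"mean",k.mean(0).round(1),"rect",np.round(np.hstack([*map(np.atleast_1d,rect(k))]),1))
E
python3 b.py w1 gauge cover
```

```text
pos [571.9  55.5 249.6] clock 3.0333
tx [-9.746e-01 -2.241e-01  8.000e-04] tz [-0.001 -0.    -1.   ] yaw 12.95 [-0.3399229  -0.97665243 -0.4247568 ] 85.11447732937573
gauge 0.6 [277.  40. 408. 284.] med [487.6  60.1  19.7] z [18. 20. 21.] rect [542.2  80.2 275.1 137.9  15. ]
  z 14 24 20307 mean [496.7  65.2  19.7] rect [539.6  78.1 260.2 130.4  14.8]
gauge 0.56 [550. 306. 628. 369.] med [663.2 429.9  32.6] z [ 2. 33. 51.] rect [676.5 444.5 129.   68.   59.8]
  z 14 24 568 mean [662.7 421.6  19.2] rect [662.2 417.2  60.4  57.8  45.2]
  z 24 34 677 mean [662.2 421.6  29.1] rect [661.1 417.5  61.6  62.3  23.9]
  z 34 60 1725 mean [662.  421.6  44.1] rect [661.1 419.1  68.8  69.2  26.7]
cover 0.65 [305. 179. 392. 306.] med [599.2  93.7  64.8] z [28. 65. 91.] rect [623.5 104.4 162.1  98.9  16. ]
  z 14 24 90 mean [568.2  78.1  20.9] rect [594.2  95.8 101.5  95.3  14.6]
  z 24 34 162 mean [547.7  79.6  28.1] rect [547.5  79.8   1.8  85.1  15.7]
  z 34 60 328 mean [547.8  80.1  47.5] rect [547.8  79.8   0.7  83.9  15.2]
  z 60 70 8778 mean [604.7  95.2  64.8] rect [608.9  96.5 127.2  84.2  15.2]
  z 80 97 494 mean [607.   95.5  89.9] rect [608.3  96.   23.1  23.    3.1]
cover 0.55 [ 96. 246. 170. 313.] med [ 696.6 -122.5   65.3] z [ 6. 65. 71.] rect [ 717.4 -138.1   59.4   80.8   51. ]
  z 14 24 204 mean [ 690.4 -117.3   19. ] rect [ 696.  -121.4   53.6   26.2   53. ]
  z 24 34 220 mean [ 690.5 -116.5   29.1] rect [ 695.6 -122.    53.7   26.5   55.1]
  z 34 60 757 mean [ 693. -119.   45.] rect [ 699.5 -123.2   53.3   34.2   49.4]
  z 60 70 1088 mean [ 703.6 -127.7   68.4] rect [ 706.5 -129.7   46.9   48.    12.3]
```

View pics/w1.png

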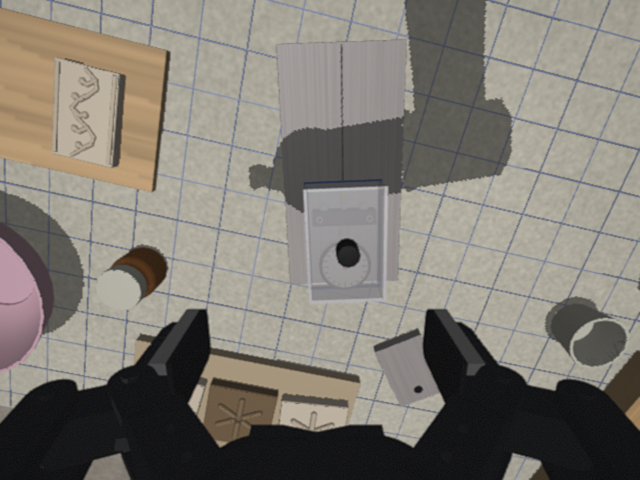

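The wrist view shows the cover knob at pixel (348,250), clear of the fingers, and the bed's centre line. The knob is at (608,96) and the gauge yaw is 15°. I'll align and descend.

Emit:
{"name": "apply_moves", "arguments": {"delta_rot": [[0, 0, -0.34], [0, 0, 0], [0, 0, 0], [0, 0, 0], [0, 0, 0], [0, 0, 0], [0, 0, 0], [0, 0, 0], [0, 0, 0], [0, 0, 0], [0, 0, 0]], "xyz": [[0, 0, 0], [-0.914, 0.594, 0], [-0.914, 0.594, 0], [0, 0, 0.8], [0, 0, 0.8], [0, 0, 0.8], [0, 0, 0.8], [0, 0, 0.8], [0, 0, 0.8], [0, 0, 0.8], [0, 0, 0]], "hand": [0, 0, 0, 0, 0, 0, 0, 0, 0, 0, 0]}}

```text
clock: 4.1
position: [605.2, 93.4, 105.7]
ee_rot: [-0.129, 0.992, -0.0, -0.004]
contact_force: [-0.3, -0.6, -0.5]
gripper_width: 42.5
grasp_force: 0.0
```

```bash
python3 b.py w2 cover
```

```text
pos [605.2  93.4 105.7] clock 4.1
tx [-0.9669 -0.2551  0.0088] tz [-0.008 -0.002 -1.   ] yaw 14.78 [-0.33756479 -0.64687575 -0.51297803] 42.5092086946383
cover 0.93 [250. 154. 396. 348.] med [596.5  93.5  64.8] z [38. 65. 91.] rect [628.6 101.8 170.6 102.5  14.8]
  z 14 24 156 mean [571.1  99.4  20.4] rect [599.1  93.8 109.1 102.9  15.3]
  z 24 34 270 mean [547.2  80.5  27.4] rect [547.3  79.8   1.   84.3  15.2]
  z 34 60 398 mean [547.8  79.3  47.9] rect [5.477e+02 7.960e+01 3.000e-01 8.260e+01 1.520e+01]
  z 60 70 22071 mean [600.2  93.4  64.8] rect [608.8  96.2 126.7  84.5  15.2]
  z 80 97 1418 mean [606.6  95.6  89.8] rect [608.   95.9  22.9  23.1  60.4]
```

View pics/w2.png

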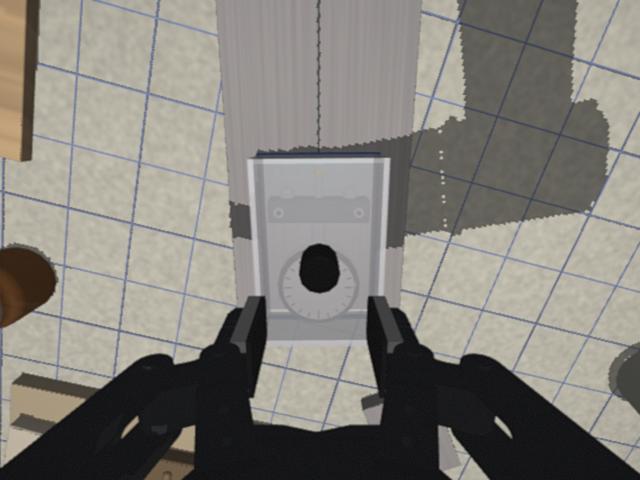

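Emit:
{"name": "apply_moves", "arguments": {"delta_rot": [[0, 0, 0], [0, 0, 0], [0, 0, 0]], "xyz": [[0, 0, 0.6], [0, 0, 0], [0, 0, 0]], "hand": [0, 0, 0]}}

```text
clock: 4.45
position: [609.0, 95.2, 96.0]
ee_rot: [-0.13, 0.992, -0.0, 0.001]
contact_force: [0.2, -0.7, 0.1]
gripper_width: 42.9
grasp_force: 0.0
```

Emit:
{"name": "apply_moves", "arguments": {"delta_rot": [[0, 0, 0], [0, 0, 0], [0, 0, 0], [0, 0, 0], [0, 0, 0], [0, 0, 0], [0, 0, 0], [0, 0, 0], [0, 0, 0]], "xyz": [[-0.0, 0.02, 0.5], [0, 0, 0.5], [0, 0, 0], [0, 0, 0], [0, 0, 0], [0, 0, 0], [0, 0, 0], [0, 0, 0], [0, 0, 0]], "hand": [0, 0, 0, 0, 1, 1, 1, 1, 1]}}

```text
clock: 5.2
position: [608.8, 96.0, 70.2]
ee_rot: [-0.13, 0.992, 0.0, 0.0]
contact_force: [0.4, 0.2, -0.1]
gripper_width: -0.2
grasp_force: 0.0
```

```bash
python3 b.py w3 cover
```

```text
pos [608.8  96.   70.2] clock 5.2
tx [-9.663e-01 -2.576e-01 -7.000e-04] tz [ 0.001  0.    -1.   ] yaw 14.93 [ 0.40530649  0.2215363  -0.05131902] -0.23115052770465777
cover 0.68 [231. 147. 403. 358.] med [586.4  88.2  64.8] z [40. 65. 91.] rect [602.9  94.5 117.2 104.8  15.2]
  z 14 24 110 mean [550.6  90.2  21. ] rect [602.3  94.4 116.  104.7  15.4]
  z 24 34 358 mean [548.3  76.6  27.4] rect [547.3  79.8   1.   84.1  15.2]
  z 34 60 560 mean [547.3  81.3  47.8] rect [5.477e+02 7.970e+01 3.000e-01 8.350e+01 1.520e+01]
  z 60 70 25684 mean [589.5  91.   64.7] rect [603.5  94.8 115.9  84.6  15.2]
  z 80 97 1274 mean [602.6  94.6  89.1] rect [604.8  95.1  16.8  23.9  14.9]
```

View pics/w3.png

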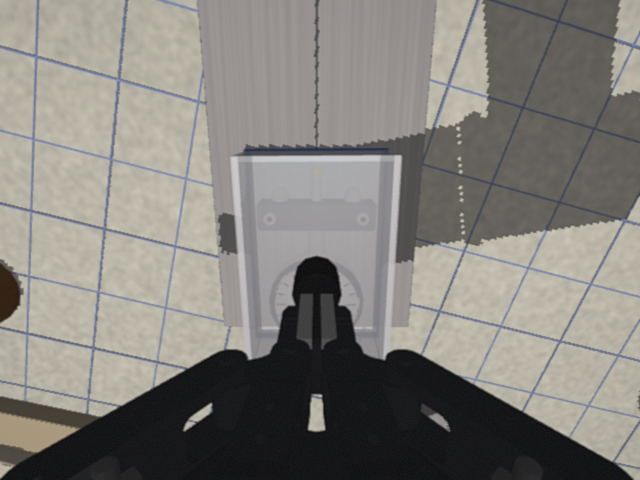

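Run:
```python
from h import *
W=np.load("W.npy")
for r in range(250,420,10): print(r,[tuple(np.nan_to_num(W[r,c]).round().astype(int)) for c in (300,307,317,328,335)])
```

```text
250 [(np.int64(597), np.int64(84), np.int64(65)), (np.int64(596), np.int64(88), np.int64(65)), (np.int64(595), np.int64(93), np.int64(65)), (np.int64(594), np.int64(98), np.int64(64)), (np.int64(593), np.int64(102), np.int64(64))]
260 [(np.int64(602), np.int64(85), np.int64(66)), (np.int64(599), np.int64(89), np.int64(72)), (np.int64(597), np.int64(93), np.int64(74)), (np.int64(597), np.int64(99), np.int64(70)), (np.int64(597), np.int64(103), np.int64(66))]
270 [(np.int64(603), np.int64(86), np.int64(78)), (np.int64(599), np.int64(89), np.int64(85)), (np.int64(597), np.int64(93), np.int64(87)), (np.int64(597), np.int64(99), np.int64(84)), (np.int64(600), np.int64(103), np.int64(75))]
280 [(np.int64(603), np.int64(87), np.int64(90)), (np.int64(601), np.int64(90), np.int64(91)), (np.int64(600), np.int64(94), np.int64(91)), (np.int64(599), np.int64(99), np.int64(91)), (np.int64(599), np.int64(102), np.int64(90))]
290 [(np.int64(607), np.int64(88), np.int64(91)), (np.int64(606), np.int64(91), np.int64(91)), (np.int64(606), np.int64(96), np.int64(90)), (np.int64(604), np.int64(100), np.in
[... 2177 characters left out ...]
(np.int64(594), np.int64(88), np.int64(174)), (np.int64(609), np.int64(93), np.int64(155)), (np.int64(618), np.int64(99), np.int64(144)), (np.int64(600), np.int64(97), np.int64(165)), (np.int64(591), np.int64(96), np.int64(176))]
400 [(np.int64(597), np.int64(89), np.int64(174)), (np.int64(613), np.int64(94), np.int64(155)), (np.int64(742), np.int64(132), np.int64(0)), (np.int64(611), np.int64(100), np.int64(155)), (np.int64(593), np.int64(96), np.int64(177))]
410 [(np.int64(600), np.int64(89), np.int64(174)), (np.int64(617), np.int64(95), np.int64(155)), (np.int64(753), np.int64(135), np.int64(-1)), (np.int64(615), np.int64(101), np.int64(155)), (np.int64(595), np.int64(97), np.int64(178))]
```

Run:
```python
from h import *
p=eyes.get_image("scene"); K=p["camera_matrix"];
W=cloud(p)
X=np.array([[608.8,96,70.2],[608.8,96,89.2],[608.8,96,112],[608.8,96,143]]); c=X@np.array(p["R"]).T+p["t"]; uv=c@K.T; uv=uv[:,:2]/uv[:,2:]; print(uv.round())
f=cv2.cvtColor(p["frame"],cv2.COLOR_RGB2BGR)
for a,b in uv: cv2.circle(f,(int(a),int(b)),0,(0,0,255),-1)
cu,cv=uv[0].astype(int)
cv2.imwrite("pics/s3.png",cv2.resize(f[cv-90:cv+50,cu-80:cu+80],None,fx=4,fy=4,interpolation=cv2.INTER_NEAREST))
q=eyes.get_image("wrist"); print(np.round(q["hand_eye"],2))
```

```text
[[327. 271.]
 [327. 263.]
 [327. 254.]
 [326. 241.]]
[[-0.000e+00 -9.500e-01 -3.000e-01  7.782e+01]
 [ 1.000e+00 -0.000e+00  0.000e+00  1.000e-02]
 [-0.000e+00 -3.000e-01  9.500e-01 -1.788e+02]
 [ 0.000e+00  0.000e+00  0.000e+00  1.000e+00]]
```

View pics/s3.png

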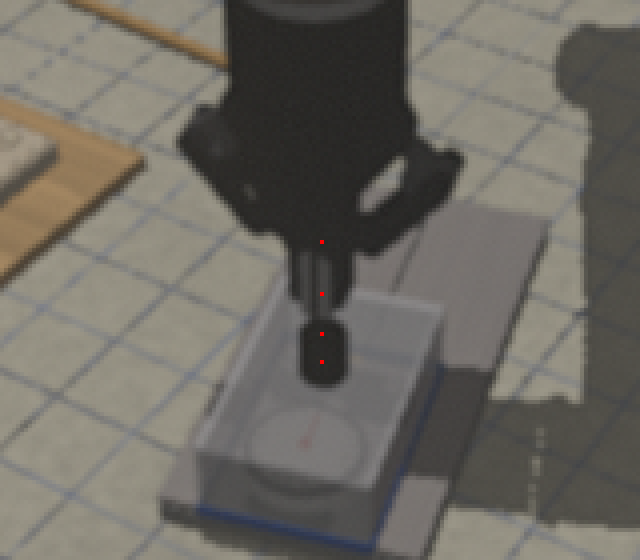

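Run:
```python
from h import *
W=np.load("W.npy")
for r in range(288,304): print(r,[W[r,c].round(0).tolist() for c in (304,310,326)])
g=W[...,2]; F=(abs(W[...,0]-602)<12)&(abs(W[...,1]-95)<14)&(g>93)&(g<140)
print(np.percentile(g[F],[0,1,5,20]))
```

```text
288 [[606.0, 89.0, 91.0], [605.0, 92.0, 91.0], [603.0, 99.0, 91.0]]
289 [[606.0, 89.0, 92.0], [605.0, 92.0, 92.0], [604.0, 99.0, 91.0]]
290 [[607.0, 90.0, 91.0], [606.0, 92.0, 90.0], [604.0, 100.0, 91.0]]
291 [[607.0, 90.0, 91.0], [607.0, 92.0, 91.0], [605.0, 100.0, 91.0]]
292 [[608.0, 90.0, 90.0], [607.0, 92.0, 91.0], [606.0, 100.0, 90.0]]
293 [[609.0, 90.0, 90.0], [608.0, 93.0, 91.0], [606.0, 100.0, 90.0]]
294 [[599.0, 88.0, 111.0], [599.0, 91.0, 111.0], [597.0, 97.0, 111.0]]
295 [[599.0, 88.0, 113.0], [599.0, 91.0, 112.0], [597.0, 97.0, 113.0]]
296 [[599.0, 88.0, 112.0], [598.0, 91.0, 114.0], [597.0, 97.0, 113.0]]
297 [[599.0, 88.0, 115.0], [598.0, 91.0, 114.0], [596.0, 97.0, 115.0]]
298 [[599.0, 88.0, 115.0], [598.0, 91.0, 115.0], [596.0, 97.0, 116.0]]
299 [[600.0, 88.0, 115.0], [598.0, 91.0, 116.0], [597.0, 97.0, 115.0]]
300 [[599.0, 88.0, 117.0], [599.0, 91.0, 116.0], [597.0, 97.0, 117.0]]
301 [[599.0, 88.0, 118.0], [599.0, 91.0, 117.0], [597.0, 97.0, 117.0]]
302 [[599.0, 88.0, 118.0], [598.0, 91.0, 119.0], [597.0, 97.0, 118.0]]
303 [[599.0, 88.0, 120.0], [598.0, 91.0, 119.0], [598.0, 97.0, 118.0]]
[109.97140258 111.19059336 113.54339248 118.85092759]
```

Both the scene crop and the wrist depth show the shut fingertips at about z = 110, just above the knob (crop pixel (322,350)). So the real tips stand about 40 mm behind the reported TCP. I'll open and go 40 mm lower.

Emit:
{"name": "apply_moves", "arguments": {"delta_rot": [[0, 0, 0], [0, 0, 0], [0, 0, 0], [0, 0, 0], [0, 0, 0], [0, 0, 0], [0, 0, 0], [0, 0, 0], [0, 0, 0], [0, 0, 0]], "xyz": [[0, 0, 0], [0, 0, 0], [0, 0, 0], [0, 0, 0], [0, 0, 0], [0, 0, 0.4], [0, 0, 0.4], [0, 0, 0.4], [0, 0, 0], [0, 0, 0]], "hand": [0, 0, 0, 0, 0, 0, 0, 0, 0, 0]}}

```text
clock: 6.23
position: [607.7, 95.5, 38.3]
ee_rot: [-0.13, 0.992, -0.0, -0.001]
contact_force: [0.3, -0.6, 0.0]
gripper_width: 42.5
grasp_force: 0.0
```

Emit:
{"name": "apply_moves", "arguments": {"delta_rot": [[0, 0, 0], [0, 0, 0], [0, 0, 0], [0, 0, 0], [0, 0, 0], [0, 0, 0], [0, 0, 0]], "xyz": [[0, 0, 0.3], [0, 0, 0], [0, 0, 0], [0, 0, 0], [0, 0, 0], [0, 0, 0], [0, 0, 0]], "hand": [0, 0, 1, 1, 1, 1, 1]}}

```text
clock: 6.82
position: [608.7, 96.0, 32.6]
ee_rot: [-0.13, 0.992, 0.0, 0.0]
contact_force: [-0.6, 0.6, -0.2]
gripper_width: 21.8
grasp_force: 59.0
```

Emit:
{"name": "apply_moves", "arguments": {"delta_rot": [[0, 0, 0], [0, 0, 0], [0, 0, 0], [0, 0, 0], [0, 0, 0], [0, 0, 0], [0, 0, 0], [0, 0, 0], [0, 0, 0]], "xyz": [[0, 0, 0], [0, 0, -0.2], [0, 0, -0.4], [0, 0, -0.4], [0, 0, -0.4], [0, 0, -0.4], [0, 0, -0.4], [0, 0, -0.4], [0, 0, 0]], "hand": [1, 1, 1, 1, 1, 1, 1, 1, 1]}}

```text
clock: 7.57
position: [610.3, 96.4, 100.5]
ee_rot: [-0.13, 0.991, 0.0, 0.003]
contact_force: [0.5, -0.6, -0.8]
gripper_width: 21.8
grasp_force: 59.0
```

```bash
python3 b.py w4 cover
python3 - <<'E'
from h import *
p=eyes.get_image("scene"); W=cloud(p)
for m in nets.masks_of("cover",p)[:1]: 
  q=W[m["region"]];print(m["score"],np.nanpercentile(q[:,2],[2,20,50,80,98]).round())
E
```

```text
pos [610.3  96.4 100.5] clock 7.5667
tx [-0.9661 -0.258  -0.0054] tz [ 0.005  0.001 -1.   ] yaw 14.95 [ 0.51882825 -0.63369757 -0.84866669] 21.756589373330485
cover 0.98 [209. 152. 428. 424.] med [584.1  93.1 132.5] z [101. 133. 159.] rect [672.2 113.  256.1 161.9  15.2]
  z 80 97 551 mean [549.   80.1  92.7] rect [549.1  79.8   1.   86.   15.3]
cover 0.47 [212.   2. 424. 160.] med [506.1  69.2  19.6] z [18. 20. 21.] rect [508.7  69.9  98.6 140.7  14.9]
  z 14 24 30718 mean [507.2  69.2  19.6] rect [510.8  70.2  94.3 130.7  14.9]
0.75 [ 86. 106. 129. 131. 155.]
```

Emit:
{"name": "apply_moves", "arguments": {"delta_rot": [[0, 0, 0], [0, 0, 0], [0, 0, 0], [0, 0, 0], [0, 0, 0], [0, 0, 0], [0, 0, 0], [0, 0, 0], [0, 0, 0], [0, 0, 0], [0, 0, 0], [0, 0, 0], [0, 0, 0], [0, 0, 0], [0, 0, 0], [0, 0, 0], [0, 0, 0]], "xyz": [[0.3, 0.3, 0], [0.68, 0.65, 0], [0.68, 0.65, 0], [0.68, 0.65, 0], [0.68, 0.65, 0], [0.68, 0.65, 0], [0.68, 0.65, 0], [0.68, 0.65, 0], [0.38, 0.35, 0], [0, 0, 0.4], [0, 0, 0.5], [0, 0, 0.5], [0, 0, 0.5], [0, 0, 0.5], [0, 0, 0.4], [0, 0, 0.2], [0, 0, 0]], "hand": [1, 1, 1, 1, 1, 1, 1, 1, 1, 1, 1, 1, 1, 1, 1, 1, 1]}}

```text
clock: 9.18
position: [442.4, 185.8, 21.1]
ee_rot: [-0.13, 0.992, -0.001, -0.001]
contact_force: [0.5, 0.1, -2.2]
gripper_width: 22.0
grasp_force: 59.1
```

Emit:
{"name": "apply_moves", "arguments": {"delta_rot": [[0, 0, 0], [0, 0, 0]], "xyz": [[0, 0, 0.16], [0, 0, 0]], "hand": [1, 1]}}

```text
clock: 9.35
position: [443.6, 186.5, 18.2]
ee_rot: [-0.13, 0.992, -0.0, -0.0]
contact_force: [0.3, -0.9, -0.9]
gripper_width: 22.2
grasp_force: 59.1
```

Emit:
{"name": "apply_moves", "arguments": {"delta_rot": [[0, 0, 0], [0, 0, 0], [0, 0, 0]], "xyz": [[0, 0, 0.16], [0, 0, 0.06], [0, 0, 0]], "hand": [1, 1, 1]}}

```text
clock: 9.6
position: [443.6, 186.5, 12.7]
ee_rot: [-0.13, 0.992, -0.0, -0.0]
contact_force: [-1.2, -0.7, -1.3]
gripper_width: 22.0
grasp_force: 59.2
```

Emit:
{"name": "apply_moves", "arguments": {"delta_rot": [[0, 0, 0], [0, 0, 0], [0, 0, 0]], "xyz": [[0, 0, 0.05], [0, 0, 0], [0, 0, 0]], "hand": [1, 1, 1]}}

```text
clock: 9.85
position: [443.8, 186.6, 12.5]
ee_rot: [-0.13, 0.992, 0.0, 0.0]
contact_force: [-2.7, -0.3, 4.5]
gripper_width: 21.5
grasp_force: 59.6
```

Emit:
{"name": "apply_moves", "arguments": {"delta_rot": [[0, 0, 0], [0, 0, 0], [0, 0, 0], [0, 0, 0], [0, 0, 0], [0, 0, 0], [0, 0, 0], [0, 0, 0], [0, 0, 0], [0, 0, 0], [0, 0, 0], [0, 0, 0], [0, 0, 0], [0, 0, 0]], "xyz": [[0, 0, 0], [0, 0, 0], [0, 0, 0], [0, 0, 0], [0, 0, -0.2], [0, 0, -0.4], [0, 0, -0.8], [0, 0, -0.9], [0, 0, -0.9], [0, 0, -0.9], [0, 0, -0.9], [0, 0, -0.9], [0, 0, -0.9], [0, 0, -0.4]], "hand": [0, 0, 0, 0, 0, 0, 0, 0, 0, 0, 0, 0, 0, 0]}}

```text
clock: 11.02
position: [445.0, 187.2, 195.0]
ee_rot: [-0.13, 0.992, 0.001, 0.003]
contact_force: [0.7, -0.2, 0.4]
gripper_width: 42.9
grasp_force: 0.0
```

```bash
python3 b.py w5 cover gauge
```

```text
pos [445.  187.2 195. ] clock 11.0167
tx [-0.9662 -0.2579 -0.0055] tz [ 0.005  0.003 -1.   ] yaw 14.95 [ 0.6676642  -0.16741055  0.43358868] 42.89132766643442
cover 0.62 [270. 139. 366. 276.] med [436.3 185.   44.8] z [15. 45. 71.] rect [453.4 189.  148.   96.6  15.4]
  z 24 34 52 mean [387.7 153.3  30.8] rect [3.868e+02 1.564e+02 1.000e-01 5.300e+01 1.520e+01]
  z 34 60 11841 mean [439.5 185.7  44.8] rect [444.  187.  126.5  84.3  15.2]
  z 60 70 176 mean [439.8 185.9  68. ] rect [443.  186.6  22.1  23.   33. ]
cover 0.58 [  0. 331.  20. 376.] med [ 696.7 -105.8   13.3] z [ 2. 13. 28.] rect [ 698.8 -109.7   42.4   12.5   22.5]
  z 14 24 195 mean [ 699.8 -106.1   18.7] rect [ 702.3 -106.6   36.     8.7   11.2]
  z 24 34 59 mean [ 704.6 -104.2   26.4] rect [ 705.7 -104.3   23.5    4.4    4.1]
gauge 0.83 [106. 133. 258. 364.] med [503.   69.5  19.8] z [16. 20. 43.] rect [529.5  89.  247.5 181.1  14.7]
  z 14 24 23619 mean [499.8  65.   19.7] rect [528.6  74.7 237.6 131.   14.8]
  z 24 34 812 mean [584.2  92.3  30. ] rect [586.7  90.8  63.   69.5  14.4]
  z 34 60 1946 mean [597.8  92.5  40.8] rect [605.7  95.9  63.4  69.9  15.3]
```

Cover is standing upright on the table (top at 45, level). Now to the green tile.

Emit:
{"name": "apply_moves", "arguments": {"delta_rot": [[0, 0, 0.13], [0, 0, 0.13], [0, 0, 0.13], [0, 0, 0.13], [0, 0, 0.13], [0, 0, 0.13], [0, 0, 0.13], [0, 0, 0.13], [0, 0, 0.13], [0, 0, 0.13], [0, 0, 0.13], [0, 0, 0.13], [0, 0, 0.13], [0, 0, 0.13], [0, 0, 0.13], [0, 0, 0.13], [0, 0, 0.13], [0, 0, 0.13], [0, 0, 0.13], [0, 0, 0.13]], "xyz": [[0.1, -0.98, 0], [0.1, -0.98, 0], [0.1, -0.98, 0], [0.1, -0.98, 0], [0.1, -0.98, 0], [0.1, -0.98, 0], [0.1, -0.98, 0], [0, -0.98, 0], [0, -0.98, 0], [0, -0.98, 0], [0, -0.98, 0], [0, -0.98, 0], [0, -0.98, 0], [0, -0.98, 0], [0, -0.98, 0], [0, -0.98, 0], [-0.1, -0.98, 0], [-0.1, -0.98, 0], [-0.1, -0.98, 0], [-0.1, -0.8, 0]], "hand": [-1, -1, -1, -1, -1, -1, -1, -1, -1, -1, -1, -1, -1, -1, -1, -1, -1, -1, -1, -1]}}

```text
clock: 12.83
position: [499.3, -298.0, 188.8]
ee_rot: [0.007, 1.0, 0.001, -0.002]
contact_force: [0.6, 0.3, 0.6]
gripper_width: 85.2
grasp_force: 0.0
```

Emit:
{"name": "apply_moves", "arguments": {"delta_rot": [[0, 0, 0], [0, 0, 0], [0, 0, 0]], "xyz": [[0, -0.4, 0], [0, 0, 0], [0, 0, 0]], "hand": [-1, -1, -1]}}

```text
clock: 13.08
position: [499.4, -306.5, 190.0]
ee_rot: [0.006, 1.0, 0.001, -0.001]
contact_force: [-0.5, -0.4, 1.0]
gripper_width: 85.5
grasp_force: 0.0
```

```bash
python3 b.py w6 tile
```

```text
pos [ 499.4 -306.5  190. ] clock 13.0833
tx [-0.9999  0.0126  0.0027] tz [-0.003  0.001 -1.   ] yaw -0.72 [-0.45516566 -0.36995482  0.97354693] 85.53789023293356
tile 0.71 [263. 191. 330. 287.] med [ 525.5 -327.2   27. ] z [25. 27. 30.] rect [ 529.8 -328.8   96.4   66.7    0.7]
  z 14 24 86 mean [ 482.2 -330.7   19.7] rect [ 484.  -322.7   66.4   22.3   68.5]
  z 24 34 6054 mean [ 527.2 -327.2   27.2] rect [ 529.7 -327.4   96.4   63.9    0.7]
```

View pics/w6.png

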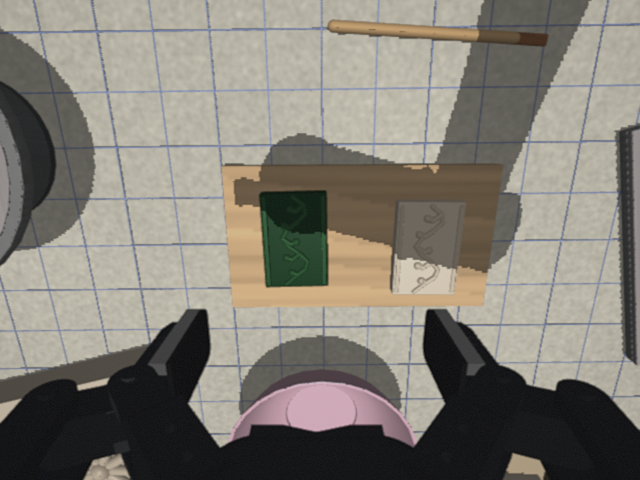

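The wrist view shows the green tile at pixels (260–328, 191–287), with the bisque tile well clear to its right. I'll align over it and stop above to check the tip height.

Emit:
{"name": "apply_moves", "arguments": {"delta_rot": [[0, 0, -0.24], [0, 0, 0], [0, 0, 0], [0, 0, 0], [0, 0, 0], [0, 0, 0], [0, 0, 0], [0, 0, 0], [0, 0, 0], [0, 0, 0], [0, 0, 0], [0, 0, 0], [0, 0, 0], [0, 0, 0]], "xyz": [[0, 0, 0], [-0.6, -0.425, 0], [-0.6, -0.425, 0.4], [0, 0, 0.8], [0, 0, 0.9], [0, 0, 0.9], [0, 0, 0.9], [0, 0, 0.9], [0, 0, 0.9], [0, 0, 0.9], [0, 0, 0.6], [0, 0, 0], [0, 0, 0], [0, 0, 0]], "hand": [-0.65, -0.65, -0.65, -0.65, -0.65, -0.65, -0.65, -0.65, -0.65, -0.65, -0.65, -0.65, -0.65, -0.65]}}

```text
clock: 14.35
position: [531.8, -327.5, 13.0]
ee_rot: [-0.007, 1.0, -0.001, 0.001]
contact_force: [1.0, 1.2, 0.4]
gripper_width: 70.9
grasp_force: 0.0
```

```bash
python3 b.py w7 tile
python3 - <<'E'
from h import *
s=arm.read_state(); W=np.load("W.npy"); R=Ro.from_quat(s["ee_rot"]).as_matrix()
T=(W-s["position"])@R   # tool coords
g=(np.abs(T[...,1])>25)&(np.abs(T[...,1])<52)&(np.abs(T[...,0])<25)&(W[...,2]>33)
for sg in (-1,1):
    k=T[g&(np.sign(T[...,1])==sg)]; k=k[np.argsort(-k[:,2])][:400]; print(len(k),k[:3].round(1),k[20:300:70].round(1))
E
```

```text
pos [ 531.8 -327.5   13. ] clock 14.35
tx [-0.9999 -0.0147 -0.0021] tz [ 0.002 -0.001 -1.   ] yaw 0.84 [1.02896915 1.20853463 0.38619552] 70.94100540584462
tile 0.74 [246. 181. 385. 368.] med [ 522.2 -327.7   27. ] z [24. 27. 30.] rect [ 533.8 -327.6  104.7   69.3    0.7]
  z 14 24 483 mean [ 481.8 -327.4   19.2] rect [ 481.8 -328.3    0.7   63.1    0.7]
  z 24 34 23450 mean [ 525.1 -327.7   27.2] rect [ 529.6 -327.6   96.3   64.2    0.6]
400 [[  4.9 -35.  -43.3]
 [  4.5 -35.  -43.4]
 [ -0.1 -34.9 -43.5]] [[ -5.6 -34.7 -44.5]
 [ 10.4 -35.4 -46.8]
 [ -9.1 -34.5 -48.5]
 [  5.8 -34.7 -49.8]]
400 [[  5.   35.8 -43.4]
 [ -6.7  35.8 -43.5]
 [ -6.1  35.7 -43.6]] [[ -2.1  35.6 -44.7]
 [  2.8  35.6 -46.8]
 [ -5.9  35.8 -48.5]
 [  5.8  35.4 -49.8]]
```

View pics/w7.png

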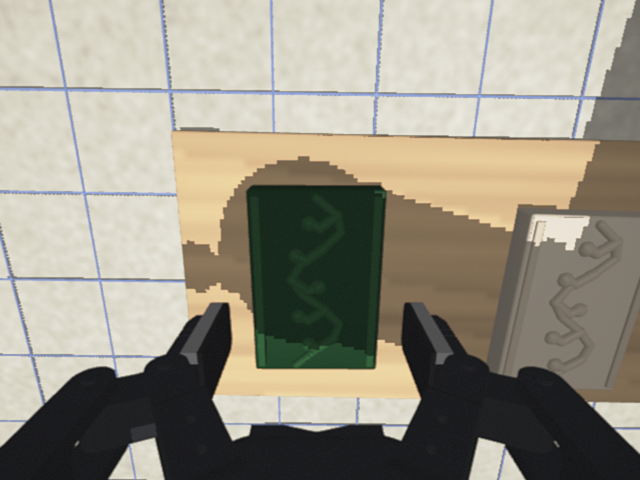

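The fingers straddle the tile (pixels 247–385) evenly, and the tips are at TCP + 43. I'll descend about 38 mm.

Emit:
{"name": "apply_moves", "arguments": {"delta_rot": [[0, 0, 0], [0, 0, 0], [0, 0, 0], [0, 0, 0], [0, 0, 0], [0, 0, 0]], "xyz": [[0, 0, 0.4], [0, 0, 0.4], [0, 0, 0.4], [0, 0, 0.2], [0, 0, 0], [0, 0, 0]], "hand": [-0.65, -0.65, -0.65, -0.65, -0.65, -0.65]}}

```text
clock: 14.95
position: [530.2, -327.7, -24.3]
ee_rot: [-0.007, 1.0, 0.0, -0.001]
contact_force: [-0.1, -0.1, -0.8]
gripper_width: 70.4
grasp_force: 0.0
```

Emit:
{"name": "apply_moves", "arguments": {"delta_rot": [[0, 0, 0], [0, 0, 0], [0, 0, 0], [0, 0, 0], [0, 0, 0], [0, 0, 0], [0, 0, 0]], "xyz": [[0, 0, 0.08], [0, 0, 0], [0, 0, 0], [0, 0, 0], [0, 0, 0], [0, 0, 0], [0, 0, 0]], "hand": [-0.65, -0.65, 1, 1, 1, 1, 1]}}

```text
clock: 15.53
position: [531.1, -327.9, -24.7]
ee_rot: [-0.007, 1.0, -0.0, 0.001]
contact_force: [-0.1, 1.1, 6.2]
gripper_width: 62.0
grasp_force: 67.0
```

Emit:
{"name": "apply_moves", "arguments": {"delta_rot": [[0, 0, 0], [0, 0, 0], [0, 0, 0], [0, 0, 0], [0, 0, 0], [0, 0, 0], [0, 0, 0], [0, 0, 0], [0, 0, 0], [0, 0, 0], [0, 0, 0]], "xyz": [[0, 0, 0], [0, 0, 0], [0, 0, 0], [0, 0, -0.14], [0, 0, 0], [0, 0, 0], [0, 0, 0], [0, 0, 0], [0, 0, 0], [0, 0, 0], [0, 0, 0]], "hand": [-0.65, -0.65, -0.65, -0.65, -0.65, -0.65, 1, 1, 1, 1, 1]}}

```text
clock: 16.45
position: [531.0, -327.9, -21.2]
ee_rot: [-0.007, 1.0, -0.0, 0.0]
contact_force: [-0.9, 2.0, 5.4]
gripper_width: 61.5
grasp_force: 66.0
```

Emit:
{"name": "apply_moves", "arguments": {"delta_rot": [[0, 0, 0], [0, 0, 0], [0, 0, 0], [0, 0, 0], [0, 0, -0.393], [0, 0, -0.393], [0, 0, -0.393], [0, 0, -0.393], [0, 0, -0.393], [0, 0, -0.393], [0, 0, 0]], "xyz": [[0, 0, -0.2], [0, 0, -0.4], [0, 0, -0.5], [0, 0, -0.5], [0, 0, -0.4], [0, 0, -0.4], [0, 0, -0.4], [0, 0, -0.4], [0, 0, -0.4], [0, 0, -0.2], [0, 0, 0]], "hand": [1, 1, 1, 1, 1, 1, 1, 1, 1, 1, 1]}}

```text
clock: 17.37
position: [531.2, -328.0, 74.6]
ee_rot: [-0.13, 0.992, -0.001, 0.001]
contact_force: [0.5, -0.3, -2.4]
gripper_width: 62.0
grasp_force: 65.7
```

Emit:
{"name": "apply_moves", "arguments": {"delta_rot": [[0, 0, 0], [0, 0, 0], [0, 0, 0], [0, 0, 0], [0, 0, 0], [0, 0, 0], [0, 0, 0], [0, 0, 0], [0, 0, 0], [0, 0, 0], [0, 0, 0], [0, 0, 0], [0, 0, 0], [0, 0, 0], [0, 0, 0], [0, 0, 0], [0, 0, 0], [0, 0, 0], [0, 0, 0], [0, 0, 0]], "xyz": [[-0.1, 0.4, 0], [-0.18, 0.7, 0], [-0.17, 0.97, 0], [-0.17, 0.97, 0], [-0.17, 0.97, 0], [-0.17, 0.97, 0], [-0.17, 0.97, 0], [-0.17, 0.97, 0], [-0.17, 0.97, 0], [-0.17, 0.97, 0], [-0.17, 0.97, 0], [-0.17, 0.97, 0], [-0.17, 0.97, 0], [-0.17, 0.97, 0], [-0.17, 0.97, 0], [-0.17, 0.97, 0], [-0.14, 0.6, 0], [0, 0.3, 0], [0, 0, 0], [0, 0, 0]], "hand": [1, 1, 1, 1, 1, 1, 1, 1, 1, 1, 1, 1, 1, 1, 1, 1, 1, 1, 1, 1]}}

```text
clock: 19.03
position: [497.3, 66.5, 72.7]
ee_rot: [-0.13, 0.992, -0.0, -0.001]
contact_force: [-0.3, -0.1, -1.8]
gripper_width: 61.8
grasp_force: 65.7
```

```bash
python3 b.py w8 tile gauge
```

```text
pos [497.3  66.5  72.7] clock 19.0333
tx [-0.9663 -0.2575  0.0013] tz [-0.001 -0.    -1.   ] yaw 14.92 [-0.3011683  -0.1054188  -1.82519048] 61.82943486618195
tile 0.69 [233. 200. 406. 419.] med [487.8  64.7 120.9] z [116. 121. 124.] rect [529.7  75.5 165.4 113.3  14.9]
  z 14 24 57 mean [507.2  66.1  19.9] rect [538.2  77.7 147.7 113.3  14.9]
gauge 0.59 [208. 108. 426. 439.] med [446.1  52.8  19.7] z [18. 20. 34.] rect [533.5  76.2 247.7 141.   14.8]
  z 14 24 23685 mean [459.3  56.   19.7] rect [532.4  75.8 245.5 130.6  14.8]
  z 34 60 462 mean [616.6  98.4  43.1] rect [618.2  98.1  11.5  52.   14.9]
```

View pics/w8.png

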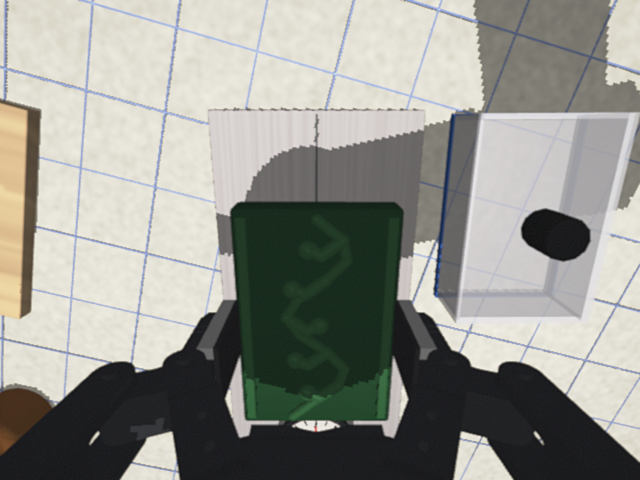

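Run:
```python
from h import *
W=np.load("W.npy"); q=W[(W[...,2]>112)&(W[...,2]<128)]
c=np.array([497.3,66.5]); a=np.radians(14.85); G=np.array([[np.cos(a),-np.sin(a)],[np.sin(a),np.cos(a)]])
T=(q[:,:2]-[539.3,77.9])@G; k=(abs(T[:,1])<33.5)&(T[:,0]<20)
r=rect(q[k]); print(r,((np.array(r[0])-[539.3,77.9])@G).round(1))
A=np.c_[q[k],np.ones(k.sum())]; l=np.linalg.lstsq(np.c_[T[k],np.ones(k.sum())],q[k][:,2],rcond=None)[0]; print("tilt x,y",l)
```

```text
((496.6266174316406, 66.60203552246094), (96.79757690429688, 66.94517517089844), 14.81993293762207) [-44.1   0. ]
tilt x,y [ 6.85010081e-03 -3.61961646e-04  1.21421869e+02]
```

The tile is held level and square on the centre line, at gauge x = -44. I'll lower it to the bed.

Emit:
{"name": "apply_moves", "arguments": {"delta_rot": [[0, 0, 0], [0, 0, 0], [0, 0, 0], [0, 0, 0], [0, 0, 0], [0, 0, 0], [0, 0, 0], [0, 0, 0], [0, 0, 0], [0, 0, 0]], "xyz": [[0, 0, 0.3], [0, 0, 0.5], [0, 0, 0.5], [0, 0, 0.5], [0, 0, 0.5], [0, 0, 0.5], [0, 0, 0.3], [0, 0, 0.2], [0, 0, 0], [0, 0, 0]], "hand": [1, 1, 1, 1, 1, 1, 1, 1, 1, 1]}}

```text
clock: 20.02
position: [498.2, 66.5, -9.4]
ee_rot: [-0.13, 0.992, -0.0, 0.0]
contact_force: [-0.5, 0.1, -1.5]
gripper_width: 61.7
grasp_force: 65.7
```

Emit:
{"name": "apply_moves", "arguments": {"delta_rot": [[0, 0, 0], [0, 0, 0], [0, 0, 0]], "xyz": [[0, 0, 0.1], [0, 0, 0], [0, 0, 0]], "hand": [1, 1, 1]}}

```text
clock: 20.27
position: [498.3, 66.8, -11.6]
ee_rot: [-0.13, 0.992, 0.0, 0.0]
contact_force: [-0.8, 0.2, -1.9]
gripper_width: 61.7
grasp_force: 65.7
```

Emit:
{"name": "apply_moves", "arguments": {"delta_rot": [[0, 0, 0], [0, 0, 0], [0, 0, 0], [0, 0, 0]], "xyz": [[0, 0, 0.06], [0, 0, 0.03], [0, 0, 0], [0, 0, 0]], "hand": [1, 1, 1, 1]}}

```text
clock: 20.6
position: [498.4, 66.9, -13.2]
ee_rot: [-0.13, 0.992, 0.0, 0.001]
contact_force: [-2.0, 0.5, 5.2]
gripper_width: 61.6
grasp_force: 66.6
```

Emit:
{"name": "apply_moves", "arguments": {"delta_rot": [[0, 0, 0], [0, 0, 0], [0, 0, 0], [0, 0, 0], [0, 0, 0], [0, 0, 0], [0, 0, 0], [0, 0, 0], [0, 0, 0], [0, 0, 0]], "xyz": [[-0.1, 0, 0], [-0.1, 0, 0], [-0.1, 0, 0], [-0.1, 0, 0], [-0.1, 0, 0], [-0.1, 0, 0], [-0.1, 0, 0], [-0.1, 0, 0], [0, 0, 0], [0, 0, 0]], "hand": [1, 1, 1, 1, 1, 1, 1, 1, 1, 1]}}

```text
clock: 21.43
position: [511.1, 69.3, -13.3]
ee_rot: [-0.129, 0.992, -0.002, -0.006]
contact_force: [-14.6, -2.0, 19.0]
gripper_width: 61.9
grasp_force: 68.1
```

```bash
cat > c.py <<'E'
from h import *
s=arm.read_state(); f=np.array(s["contact_force"]); a=np.radians(14.85); G=np.array([[np.cos(a),-np.sin(a)],[np.sin(a),np.cos(a)]])
print("TCP gauge",((np.array(s["position"])[:2]-[539.3,77.9])@G).round(2),"F gauge",(f[:2]@G).round(1),f[2].round(1),"yaw",np.degrees(Ro.from_quat(s["ee_rot"]).as_euler("ZYX")).round(2),s["wrist_torque"],s["position"][2])
E
python3 c.py
```

```text
TCP gauge [-29.44  -1.09] F gauge [-14.6   1.8] 19.0 yaw [-165.14   -0.73 -179.92] [-0.06877038  4.1965827   0.07810733] -13.318827168805523
```

Emit:
{"name": "apply_moves", "arguments": {"delta_rot": [[0, 0, 0], [0, 0, 0], [0, 0, 0]], "xyz": [[0, 0, -0.03], [0, 0, 0], [0, 0, 0]], "hand": [1, 1, 1]}}

```text
clock: 21.68
position: [512.0, 69.6, -13.3]
ee_rot: [-0.129, 0.992, -0.001, -0.005]
contact_force: [-9.5, -1.2, 13.0]
gripper_width: 61.8
grasp_force: 67.3
```

```bash
python3 c.py
```

```text
TCP gauge [-28.54  -1.04] F gauge [-9.4  1.2] 13.0 yaw [-165.15   -0.62 -179.93] [-0.24381255  3.11019361  0.02275813] -13.29259490354584
```

Emit:
{"name": "apply_moves", "arguments": {"delta_rot": [[0, 0, 0], [0, 0, 0], [0, 0, 0]], "xyz": [[0, 0, -0.05], [0, 0, 0], [0, 0, 0]], "hand": [1, 1, 1]}}

```text
clock: 21.93
position: [513.7, 70.2, -13.2]
ee_rot: [-0.129, 0.992, -0.001, -0.004]
contact_force: [-5.4, -2.4, 0.3]
gripper_width: 61.3
grasp_force: 66.0
```

```bash
python3 c.py
```

```text
TCP gauge [-26.67  -0.89] F gauge [-5.9 -1. ] 0.3 yaw [-165.16   -0.43 -179.96] [-0.45835418  1.51099821 -0.00499273] -13.153299467120732
```

Emit:
{"name": "apply_moves", "arguments": {"delta_rot": [[0, 0, 0], [0, 0, 0], [0, 0, 0], [0, 0, 0], [0, 0, 0]], "xyz": [[-0.08, 0, 0], [-0.08, 0, 0], [-0.08, 0, 0], [0, 0, 0], [0, 0, 0]], "hand": [1, 1, 1, 1, 1]}}

```text
clock: 22.35
position: [518.3, 71.3, -13.2]
ee_rot: [-0.129, 0.992, -0.001, -0.005]
contact_force: [-7.5, -1.8, 3.8]
gripper_width: 61.8
grasp_force: 66.3
```

```bash
python3 c.py
```

```text
TCP gauge [-21.99  -1.03] F gauge [-7.7  0.2] 3.8 yaw [-165.16   -0.6  -179.94] [-0.49265143  2.24125839  0.16142482] -13.230473731279064
```

Emit:
{"name": "apply_moves", "arguments": {"delta_rot": [[0, 0, 0], [0, 0, 0], [0, 0, 0], [0, 0, 0], [0, 0, 0]], "xyz": [[-0.06, 0, -0.01], [-0.06, 0, 0], [-0.06, 0, 0], [0, 0, 0], [0, 0, 0]], "hand": [1, 1, 1, 1, 1]}}

```text
clock: 22.77
position: [521.8, 72.2, -13.2]
ee_rot: [-0.129, 0.992, -0.001, -0.006]
contact_force: [-9.4, -2.5, 3.7]
gripper_width: 61.5
grasp_force: 66.4
```

```bash
python3 c.py
```

```text
TCP gauge [-18.4   -1.06] F gauge [-9.7 -0.1] 3.7 yaw [-165.17   -0.7  -179.94] [-0.41693631  2.63241818  0.10112793] -13.188067188039637
```

Emit:
{"name": "apply_moves", "arguments": {"delta_rot": [[0, 0, 0], [0, 0, 0], [0, 0, 0], [0, 0, 0], [0, 0, 0]], "xyz": [[-0.04, 0, -0.01], [-0.04, 0, 0], [-0.04, 0, 0], [0, 0, 0], [0, 0, 0]], "hand": [1, 1, 1, 1, 1]}}

```text
clock: 23.18
position: [522.4, 72.3, -13.2]
ee_rot: [-0.129, 0.992, -0.002, -0.008]
contact_force: [-12.7, -1.6, 6.8]
gripper_width: 61.9
grasp_force: 66.7
```

```bash
python3 c.py
```

```text
TCP gauge [-17.75  -1.07] F gauge [-12.7   1.7] 6.8 yaw [-165.2    -0.96 -179.93] [-0.29051178  3.77451457  0.13233504] -13.226629004932843
```

Emit:
{"name": "apply_moves", "arguments": {"delta_rot": [[0, 0, 0], [0, 0, 0], [0, 0, 0], [0, 0, 0], [0, 0, 0]], "xyz": [[-0.04, 0, -0.01], [-0.04, 0, 0], [-0.04, 0, 0], [0, 0, 0], [0, 0, 0]], "hand": [1, 1, 1, 1, 1]}}

```text
clock: 23.6
position: [522.3, 72.2, -13.3]
ee_rot: [-0.129, 0.992, -0.002, -0.011]
contact_force: [-19.6, -1.0, 10.6]
gripper_width: 61.7
grasp_force: 67.1
```

```bash
python3 c.py
```

```text
TCP gauge [-17.87  -1.14] F gauge [-19.2   4. ] 10.6 yaw [-165.22   -1.31 -179.92] [-0.00841531  5.3704254   0.18294145] -13.25780057659734
```

Emit:
{"name": "apply_moves", "arguments": {"delta_rot": [[0, 0, 0], [0, 0, 0], [0, 0, 0], [0, 0, 0], [0, 0, 0]], "xyz": [[-0.03, 0.03, -0.01], [-0.03, 0.03, 0], [-0.03, 0, 0], [0, 0, 0], [0, 0, 0]], "hand": [1, 1, 1, 1, 1]}}

```text
clock: 24.02
position: [522.1, 72.3, -13.2]
ee_rot: [-0.128, 0.992, -0.003, -0.014]
contact_force: [-20.1, -7.0, 12.8]
gripper_width: 62.0
grasp_force: 67.3
```

```bash
python3 c.py; python3 b.py w9 tile
python3 - <<'E'
from h import *
W=np.load("W.npy"); a=np.radians(14.85); G=np.array([[np.cos(a),-np.sin(a)],[np.sin(a),np.cos(a)]])
T=(W[...,:2]-[539.3,77.9])@G; z=W[...,2]
k=(abs(z-35)<6)&(abs(T[...,1])<34)&(T[...,0]>-70)&(T[...,0]<32)
r=rect(W[k]); print(r,((np.array(r[0])-[539.3,77.9])@G).round(1))
print(np.linalg.lstsq(np.c_[T[k],np.ones(k.sum())],z[k],rcond=None)[0],np.median(z[k]))
b=(abs(z-20)<3)&(T[...,0]<-68)&(T[...,0]>-128)&(abs(T[...,1])<80); r=rect(W[b]); print(r,((np.array(r[0])-[539.3,77.9])@G).round(1))
E
```

```text
TCP gauge [-18.04  -1.04] F gauge [-21.2  -1.7] 12.8 yaw [-165.26   -1.59 -179.83] [-1.45681579  5.74794871  0.24695326] -13.238452797355096
pos [522.1  72.3 -13.2] clock 24.0167
tx [-0.9667 -0.2544  0.0277] tz [-0.026 -0.01  -1.   ] yaw 14.74 [-20.05270192  -7.03790955  12.81195044] 61.97746566837762
tile 0.67 [233. 199. 403. 422.] med [514.5  71.   35. ] z [29. 35. 38.] rect [527.1  73.6 106.3  71.8  14.7]
  z 14 24 349 mean [487.9  65.   21.5] rect [527.1  73.6 106.1  71.8  14.7]
  z 24 34 3209 mean [503.2  67.9  32.6] rect [526.3  73.6 104.6  64.3  14.8]
  z 34 60 31530 mean [518.2  71.5  35.3] rect [522.3  72.6  96.2  63.5  14.8]
((522.83984375, 73.543701171875), (97.89563751220703, 67.90254974365234), 14.892834663391113) [-17.   0.]
[ 3.89211184e-03 -4.36570986e-04  3.53073012e+01] 35.02119573316672
((444.5977783203125, 52.682655334472656), (59.995155334472656, 130.58738708496094), 14.849688529968262) [-98.   -0.1]
```

View pics/w9.png

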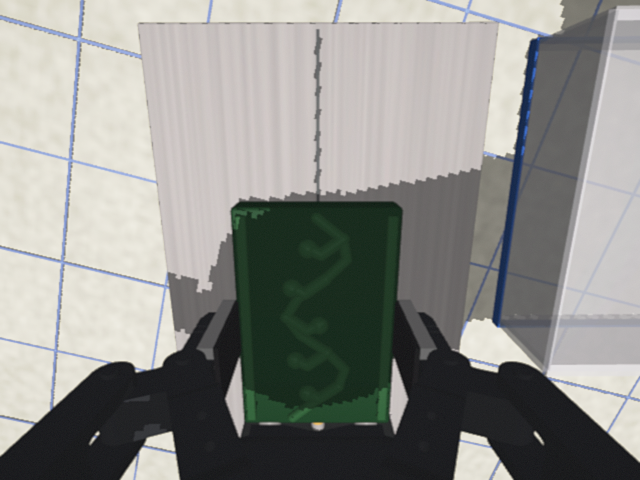

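The tile sits square and flat at gauge x ≈ -17.8, y ≈ -0.8, with its end hidden under the gripper at pixel row 420. The yaw moment suggests the left stud carries more of the load, so I'll trim the yaw a little.

Emit:
{"name": "apply_moves", "arguments": {"delta_rot": [[0, 0, -0.04], [0, 0, 0], [0, 0, 0], [0, 0, 0]], "xyz": [[-0.04, -0.02, -0.02], [0, 0, 0], [0, 0, 0], [0, 0, 0]], "hand": [1, 1, 1, 1]}}

```text
clock: 24.45
position: [522.2, 72.1, -13.2]
ee_rot: [-0.13, 0.991, -0.003, -0.014]
contact_force: [-21.7, -4.5, 12.5]
gripper_width: 61.8
grasp_force: 67.2
```

```bash
python3 c.py
```

```text
TCP gauge [-17.98  -1.18] F gauge [-22.1   1.2] 12.5 yaw [-165.08   -1.69 -179.87] [-1.02040415  6.13347243  0.05677866] -13.226718754162828
```

Emit:
{"name": "apply_moves", "arguments": {"delta_rot": [[0, 0, -0.01], [0, 0, 0], [0, 0, 0], [0, 0, 0], [0, 0, 0], [0, 0, 0], [0, 0, 0], [0, 0, 0]], "xyz": [[-0.05, -0.01, -0.02], [0, 0, 0], [0, 0, 0], [0, 0, 0], [0, 0, 0], [0, 0, 0], [0, 0, 0], [0, 0, 0]], "hand": [1, 1, 1, 1, 1, 1, 1, 1]}}

```text
clock: 25.12
position: [522.2, 72.1, -13.2]
ee_rot: [-0.13, 0.991, -0.003, -0.016]
contact_force: [-24.0, -3.6, 11.3]
gripper_width: 62.3
grasp_force: 67.1
```

```bash
python3 c.py; python3 c.py
```

```text
TCP gauge [-18.05  -1.23] F gauge [-24.1   2.7] 11.3 yaw [-165.05   -1.83 -179.88] [-0.67476925  6.68157849  0.05169726] -13.217761227746587
TCP gauge [-18.05  -1.23] F gauge [-24.1   2.7] 11.3 yaw [-165.05   -1.83 -179.88] [-0.67476925  6.68157849  0.05169726] -13.217761227746587
```

```bash
python3 -c "
from bench import arm
print(arm.job_done())"
```

```text
the job is handed in; nothing more can be done
None
```

I handed the job in at about 25 s, but the judge gave no verdict. The cover stands upright on the table, and the arm still holds the green tile flat, square and within about 1 mm of centre. It presses with about 24 N; I inferred contact on both stop studs from the force and torque readings, as they were hidden from view.

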